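# Slide the parts board into its notches and lock it

### The arm

A 7-joint arm with a two-finger parallel gripper is mounted at the origin on a cart in front of the work surface, level with it; the furniture and walls round the work are solid. World frame = base frame: x ahead of the robot, y to its left, z up, the work surface at z = 0. Lengths are in m, angles in rad, forces in N, time in s.
With the tool pointing down it reaches from about 0.425 to 0.825 m from the base axis. Payload 3.6 kg.
Tool frame: the origin (TCP) lies on the centre line of the jaws, within the pads' length; the fingertips stand 22 mm ahead of it and the grasp point (between the pads) lies 3 mm ahead of it; z points along the fingers, y is the line along which they close (so a half turn about z gives the same grasp; the last joint's range is limited). The gripper opens to 93 mm and grips with 3 to 60 N. Pads are 15 mm wide; open, the fingers measure 128 mm over their backs; the gripper's body (75 mm by 188 mm) begins 65 mm behind the grasp point.
Start: joints at [1.24, 0.615, -0.013, 1.423, 0.008, 1.103, -0.04], TCP at [0.194, -0.62, 0.241] pointing down, gripper open.
Joint ranges: [-3.12, 3.12], [-0.3, 2.06], [-1.34, 1.32], [0.26, 2.42], [-1.36, 4.5], [0.01, 1.98], [-2.84, 2.84]. Speed limits (rad/s): [2.79, 2.79, 3.14, 3.14, 3.14, 3.14, 3.14].

### API

Orientations are given as a unit quaternion [x, y, z, w].
In Python, from bench import sense, get_image, close_job gives the robot as it stands.
- The arm moves only by the tool arm_command, never from a script. Its argument "plan" is a list of rows, each a list of 4 numbers: the shift along the tool's x, y, z in cm, then the turn about the tool's z in degrees. In form: [[dx, dy, dz, roll], ...]. A call has 1 to 5 rows; each row shifts and turns the commanded pose from where the row before left it, along the tool's axes as they then stand; what a row does not reach is not made up. A row lasts 1/12 s, in which the tool goes at most 41.7 mm and 7.16 degrees, less where a joint would pass 70% of its speed; a pose out of reach is approached as far as the arm can. A call with a gripper value outside its range is refused whole. "gripper" is the closure, from 0 (fully open) to 1 (shut), set as the call begins (left out, the last holds). The fingers move at their own pace and stop on an object; "force" is the grip in N (left out, the last holds). Time passes only in rows, so rows that do not move let the fingers close. It gives the time, the measured TCP pose, the force, the opening and the grip force at its end, in the units of the state.
- sense(): the state, without advancing time (a new reading comes with each control period).
- get_image(name): name is "scene" or "top" or "wrist"; returns a dict with "pixels" (400x640x3 uint8, blue, green, red), "fx", "fy", "cx", "cy" (pixels), "world_from_camera" (4x4, takes a point from camera to world coordinates). Camera axes: x right, y down, z forward; pixel columns grow to the right and rows downward; lengths in m; the calibration is good to about 2 mm. A picture is of the moment at which its call begins. There is no depth.
- close_job(): hands the job in; it is judged then, once.
The state is a dict: "clock": time; "q": joint angles; "joint_velocities": joint speeds; "joint_torque": joint torques, N m; "tcp_pos": TCP position; "tool_rot": TCP orientation; "wrist_force": force on the tool from outside, world axes, zero at the start; "wrist_torque": the same for the moment, N m; "grip_width": finger opening in m; "grasp_force": force on a finger pad.
Only numpy, scipy, OpenCV 4.12 (cv2) and the standard library are available. Lean on these libraries where they do the work, as an engineer would, in place of code of your own. Each camera call takes 0.05 s, during which the arm holds its last target. There are 200 camera calls.

### The job

With a fingertip, push the wooden parts board along its rails until it drops into the locating notches, with the bearing still lying on it. Then push the peg of the red catch round until the catch lies square across the board. Only push, lift nothing, and leave the other things on the bench undisturbed.

Things in the scene. Friction and masses are not known exactly. Their poses are not given: they have to be found in the camera images.
- rail_stand: Grey base plate fixed on the bench, two steel rails along its y, guide strips beside them and at both ends (tops at z = 32 mm). Origin: on the bench below the board's home centre; z up. Plate: x -82 to +58 mm, y -170 to +120 mm. Rail tops z = 24 mm; each rail has two square notches, 19 mm long, 8 mm deep, at y = -62 and +62 mm.
- board: Loose wooden board 90 (x) x 150 (y) mm, about 0.35 kg, axes parallel to the stand's. Two cleats below it (14 mm wide, at y = -62 and +62 mm) ride on the rails, 2 mm play a side. Origin: centre of the cleats' underside. Board underside z = 12, top z = 24 mm. Starts on the rail tops, 45 to 80 mm short of home: push it along the stand's +y. Friction 1 to 4 N.
- lip (a point): Centre of the top edge of the outer face of the board's lip on its -y end, the face to push: at y = -75, z = 47 mm in the board's frame. A 10 mm thick lip stands across each y end of the board; the outer face goes down to the board's underside.
- home (a point): Where the board's origin lies when home: x = 0, y = 0, z = 16 mm in the stand's frame. There both cleats fall 8 mm into the notches together (y within about 2.5 mm of 0) and the notch walls stop the board solidly.
- ball_bearing: Steel ball bearing, 42 mm diameter, 12 mm high, lying loose on the half of the board away from the catch (its +x half). Origin: centre of its underside.
- catch (a joint): Angle of the red catch, a flat bar 16 mm wide; 0 = along the stand's -y (open), 1.571 = along the stand's +x, square across the board (end stop); grows anticlockwise from above. Starts at 0 to 0.2; stays where left (0.6 N at the peg moves it). Bar 43 to 48 mm above the bench: passes 3 mm over the board when home, strikes its edge when not.
- catch_peg (a point): Centre of the top of the catch's upright black peg: 10 mm diameter, 50 mm from the pivot, its top 78 mm above the bench, 30 mm above the bar.
- catch_pivot (a point): Pivot of the catch, on a post at the stand's -x side: x = -66 mm, y = 0, z = 43 mm in the stand's frame (fixed).
- grease_pot: Red pot with white lid, 49 mm diameter, 41 mm high; bystander. Origin: centre of its underside.
- tape_roll: Black roll of tape, 62 mm diameter, 19 mm high; bystander. Origin: centre of its underside.
- copper_hammer: Copper-headed hammer with wooden handle, 76 x 198 x 27 mm, lying; bystander. Origin: centre of its underside.
- jar_white: White plastic jar with screw cap, 54 mm diameter, 89 mm high; bystander. Origin: centre of its underside.
There are look-alikes about, which are no part of the job. Of the things like the ball_bearing, leave any that is pink; of the rest the smaller one is meant.

How it is judged:
On the way, in this order (a step that is already met when the one before it is completed fails the run):
1. the board has dropped into its notches, the bearing on it, the catch still open (z of board in the frame of rail_stand between 0.012 and 0.0185 m and angle between board's own z axis and vertical below 0.05 rad and y of board in the frame of rail_stand between -0.006 and 0.006 m and x of board in the frame of rail_stand between -0.006 and 0.006 m and x of ball_bearing in the frame of board between -0.05 and 0.05 m and y of ball_bearing in the frame of board between -0.07 and 0.07 m and z of ball_bearing in the frame of board between 0.015 and 0.035 m and value of joint catch below 0.8 rad), for 0.2 s.
2. the catch is turned across the board (z of board in the frame of rail_stand between 0.012 and 0.0185 m and angle between board's own z axis and vertical below 0.05 rad and y of board in the frame of rail_stand between -0.006 and 0.006 m and x of board in the frame of rail_stand between -0.006 and 0.006 m and value of joint catch above 1.4 rad), for 0.2 s.
At the end, for the whole second after the job is handed in: The board lies level and at rest in its notches (its cleats at least 5.5 mm below the rail tops, within 6 mm of home along and across the rails, tilt under 0.05 rad), the bearing lies on it, and the catch is past 1.4 rad, i.e. within about 10 degrees of square across the board (all of step 2 and x of ball_bearing in the frame of board between -0.05 and 0.05 m and y of ball_bearing in the frame of board between -0.07 and 0.07 m and z of ball_bearing in the frame of board between 0.015 and 0.035 m and linear speed of each of board, ball_bearing below 0.02 m/s); the robot touches nothing.
It fails at once if the board is lifted off its rails or tipped (z of board in the frame of rail_stand above 0.036 m or angle between board's own z axis and vertical above 0.2 rad).
It fails at once if the bearing is lifted or leaves the board (z of ball_bearing in the frame of board above 0.04 m or z of ball_bearing in the frame of board below 0.01 m).
It fails at once if a bystander is moved by more than 30 mm (distance of any of grease_pot, tape_roll, copper_hammer, jar_white from where it was at the start of the episode above 0.03 m).
It also fails if it takes over 38 s, if anything falls off the work surface, if the arm or the gripper's body presses on something with over 40 N, if the wrist force passes 120 N, or if a joint passes its speed limit or range.

## Working session

There is one attempt and no reset: what is moved stays moved. The work goes in short steps, Python scripts to look and compute and a tool call to move; the robot and the scene stay as the last step left them, time stands still between calls to the robot, and variables do not carry over. Pictures are saved under pics/ and viewed, at most 10 in all, crops included, and the job is handed in when it is done.

Besides the shell and the picture viewer there is one more tool, called after "Request:" as name(argument=value, ...), one argument or row to a line, values as JSON. arm_command: Moves the arm, as the interface text tells. Its arguments: {"type":"object","properties":{"plan":{"type":"array","items":{"type":"array","items":{"type":"number"}}},"gripper":{"type":"number"},"force":{"type":"number"}},"required":["plan"]}

```bash
mkdir -p pics; cat > h.py <<'E'
import numpy as np,cv2
from bench import sense,get_image
def ray(im,u,v,z):
    T=np.array(im["world_from_camera"]);d=T[:3,:3]@[(u-im["cx"])/im["fx"],(v-im["cy"])/im["fy"],1];o=T[:3,3]
    return o+d*(z-o[2])/d[2]
def proj(im,p):
    T=np.linalg.inv(np.array(im["world_from_camera"]));c=T[:3,:3]@np.array(p)+T[:3,3]
    return im["fx"]*c[0]/c[2]+im["cx"],im["fy"]*c[1]/c[2]+im["cy"]
E
python3 - <<'E'
from h import *
import pickle
for n in ("top","scene"):
    im=get_image(n);cv2.imwrite(f"pics/{n}0.png",im["pixels"]);pickle.dump(im,open(n+"0.pkl","wb"))
    print(n,im["fx"],np.round(im["world_from_camera"],3).tolist())
s=sense();print(s["clock"],s["tcp_pos"],s["tool_rot"])
E
```

```text
top 507.9133460888019 [[0.119, -0.949, 0.294, 0.119], [-0.993, -0.114, 0.032, -0.131], [0.003, -0.295, -0.955, 1.532], [0.0, 0.0, 0.0, 1.0]]
scene 506.78540797441684 [[-0.659, -0.543, 0.52, -0.104], [-0.752, 0.488, -0.444, 0.469], [-0.013, -0.684, -0.73, 1.006], [0.0, 0.0, 0.0, 1.0]]
0.1 [ 0.19424353 -0.61960036  0.23959886] [ 9.88477773e-01  1.51361566e-01 -2.02946955e-04 -1.15229910e-03]
```

View pics/top0.png

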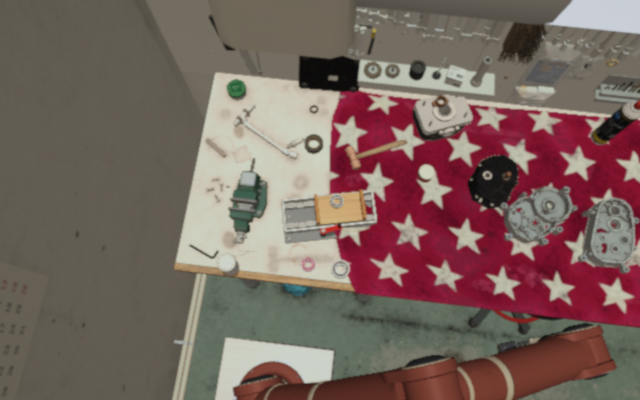

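View pics/scene0.png

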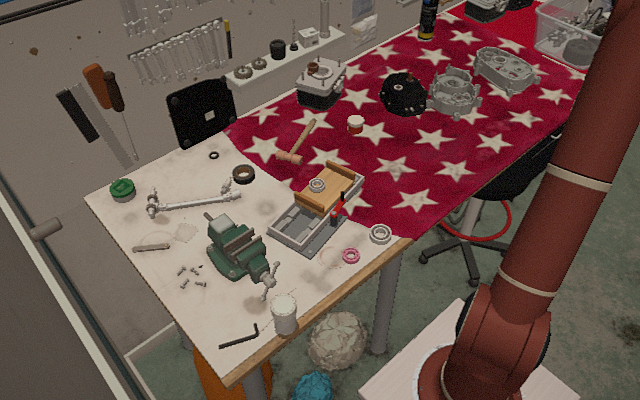

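The bench's stand lies at top (283-376, 192-243), with the board at its right end (world -y) and the red catch near (330,231). In the scene view it spans (268-365, 160-255). I'll zoom in on both.

```bash
python3 - <<'E'
from h import *
a=cv2.imread("pics/top0.png")[180:255,275:385];b=cv2.imread("pics/scene0.png")[150:262,260:375]
cv2.imwrite("pics/topc.png",cv2.resize(a,None,fx=7,fy=7,interpolation=cv2.INTER_CUBIC))
cv2.imwrite("pics/scc.png",cv2.resize(b,None,fx=5,fy=5,interpolation=cv2.INTER_CUBIC))
E
```

```text
(no output)
```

View pics/topc.png

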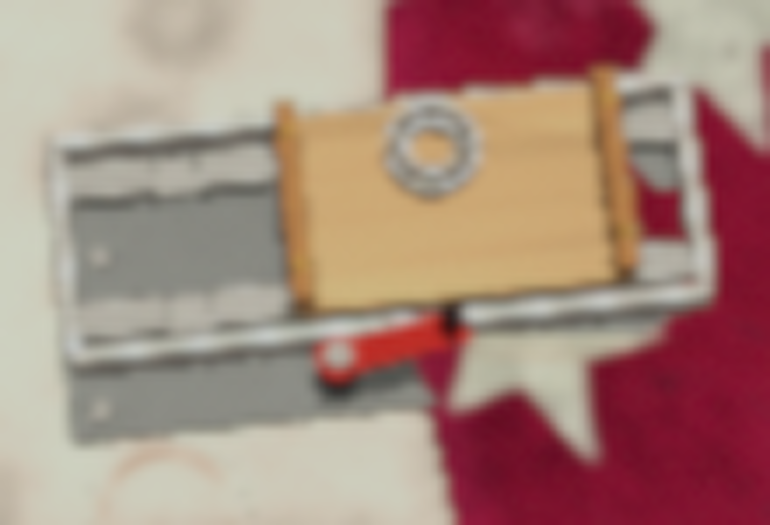

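View pics/scc.png

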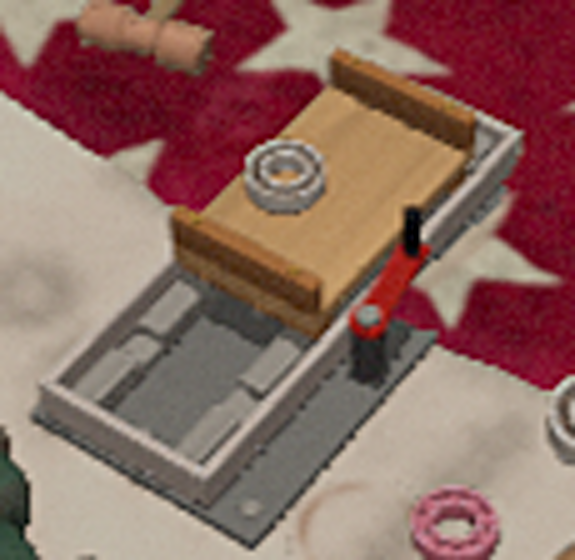

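The crops show these points, given in full-image pixels.
- **Pivot cap:** top (323.1,230.7), scene (333.6,213.4).
- **Peg top:** top (339.6,224.6), scene (342.4,192).
- **-y lip:** top from (362.4,189.7) to (365.3,219.3).
- **Bearing:** in the middle of the board on its +x half.

Next I measure.

```bash
cat >> h.py <<'E'
def tri(ia,pa,ib,pb):
    A=np.zeros((3,3));b=np.zeros(3);L=[]
    for im,p in((ia,pa),(ib,pb)):
        o=np.array(im["world_from_camera"])[:3,3];d=ray(im,*p,0)-o;d/=np.linalg.norm(d);P=np.eye(3)-np.outer(d,d);A+=P;b+=P@o;L.append((P,o))
    x=np.linalg.solve(A,b);return x,[np.linalg.norm(P@(x-o)) for P,o in L]
E
python3 - <<'E'
from h import *
import pickle
t,s=[pickle.load(open(n+"0.pkl","rb")) for n in("top","scene")]
T=lambda u,v:(275+u/7-.43,180+v/7-.43)
S=lambda u,v:(260+u/5-.4,150+v/5-.4)
def show(n,a,b,z):
    x,e=tri(t,T(*a),s,S(*b));print(n,x.round(4),np.round(e,4),"plane z",z,ray(t,*T(*a),z).round(4),ray(s,*S(*b),z).round(4))
show("pivot",(338,355),(369,316),.05)
show("peg",(452,308),(412,210),.078)
# -y lip top outer corners: +x end, -x end
show("lip+x",(612,68),(335,52),.071)
show("lip-x",(633,240),(475,123),.071)
show("lipB+x",(280,103),(177,212),.071)
show("lipB-x",(306,280),(320,285),.071)
show("guide +y+x",(58,140),(42,385),.032)
show("guide +y-x",(75,358),(207,470),.032)
show("guide -y-x",(712,300),(440,185),.032)
show("guide -y+x",(685,78),(520,130),.032)
show("bearing",(432,148),(285,170),.06)
E
```

```text
pivot [ 0.4868 -0.0879  0.0528] [0.0007 0.0007] plane z 0.05 [ 0.4868 -0.0882  0.05  ] [ 0.4891 -0.0893  0.05  ]
peg [ 0.5058 -0.134   0.0811] [0.0008 0.0008] plane z 0.078 [ 0.5059 -0.1344  0.078 ] [ 0.5086 -0.1358  0.078 ]
lip+x [ 0.6252 -0.1908  0.0683] [0.0014 0.0014] plane z 0.071 [ 0.623  -0.1914  0.071 ] [ 0.6245 -0.1884  0.071 ]
lip-x [ 0.5451 -0.2102  0.0642] [0.0042 0.0042] plane z 0.071 [ 0.5469 -0.2079  0.071 ] [ 0.5363 -0.2067  0.071 ]
lipB+x [ 0.5895 -0.0505  0.0729] [0.0002 0.0002] plane z 0.071 [ 0.5899 -0.0505  0.071 ] [ 0.5911 -0.0515  0.071 ]
lipB-x [ 0.5107 -0.0727  0.0691] [0.0027 0.0027] plane z 0.071 [ 0.5126 -0.0714  0.071 ] [ 0.5068 -0.0726  0.071 ]
guide +y+x [0.576  0.0482 0.0284] [0.0015 0.0015] plane z 0.032 [0.5736 0.0469 0.032 ] [0.575  0.0504 0.032 ]
guide +y-x [0.4759 0.0255 0.0381] [0.0012 0.0012] plane z 0.032 [0.4763 0.0255 0.032 ] [0.4808 0.0232 0.032 ]
guide -y-x [ 0.5703 -0.2426 -0.0364] [0.0182 0.0182] plane z 0.032 [ 0.5353 -0.2467  0.032 ] [ 0.5422 -0.189   0.032 ]
guide -y+x [ 0.5942 -0.2439  0.0263] [0.0451 0.0451] plane z 0.032 [ 0.6357 -0.2258  0.032 ] [ 0.5429 -0.2492  0.032 ]
bearing [ 0.5816 -0.1171  0.0623] [0.0015 0.0015] plane z 0.06 [ 0.581  -0.1179  0.06  ] [ 0.5848 -0.118   0.06  ]
```

Request:
arm_command(
  plan=[
    [3.3,-1.7,0.6,0],
    [3.3,-1.7,0.6,0],
    [3.3,-1.7,0.6,0],
    [3.3,-1.7,0.6,0],
    [3.3,-1.7,0.6,0],
  ],
  gripper=1,
  force=20,
)

```text
clock: 0.52
tcp_pos: [0.3272, -0.4881, 0.21]
tool_rot: [0.989, 0.151, -0.0, -0.0]
wrist_force: [0.8, -0.5, 0.2]
grip_width: 0.0643
grasp_force: 0.0
```

Request:
arm_command(
  plan=[
    [3.3,-1.7,0.6,0],
    [3.3,-1.7,0.6,0],
    [3.3,-1.7,0.6,0],
    [3.3,-1.7,0.6,0],
    [3.3,-1.7,0.6,0],
  ],
)

```text
clock: 0.93
tcp_pos: [0.4593, -0.3576, 0.18]
tool_rot: [0.988, 0.151, -0.0, -0.0]
wrist_force: [-0.5, -1.0, -0.4]
grip_width: 0.0304
grasp_force: 0.0
```

Request:
arm_command(
  plan=[
    [3.3,-1.7,0.6,0],
    [3.3,-1.7,0.6,0],
    [3.3,-1.7,0.6,0],
    [3.3,-1.7,0.6,0],
    [0,0,0,-7],
  ],
)

```text
clock: 1.35
tcp_pos: [0.5704, -0.2433, 0.1549]
tool_rot: [0.976, 0.219, 0.002, -0.004]
wrist_force: [0.7, 1.4, 0.1]
grip_width: 0.0012
grasp_force: 0.0
```

Request:
arm_command(
  plan=[
    [0,0,0,-7],
    [0,0,0,-7],
    [0,0,0,-7],
    [0,0,0,-7],
    [0,0,0,-7],
  ],
)

```text
clock: 1.77
tcp_pos: [0.5637, -0.2547, 0.1561]
tool_rot: [0.867, 0.498, -0.0, -0.0]
wrist_force: [-0.5, -1.0, -0.3]
grip_width: 0.0004
grasp_force: 0.0
```

Request:
arm_command(
  plan=[
    [0,0,0,-7],
    [0,0,0,-7],
    [0,0,0,-7],
    [0,0,0,-7],
    [0,0,0,-7],
  ],
)

```text
clock: 2.18
tcp_pos: [0.5636, -0.2549, 0.1561]
tool_rot: [0.677, 0.736, -0.0, -0.001]
wrist_force: [-0.8, 0.5, 0.4]
grip_width: 0.0004
grasp_force: 0.0
```

```bash
cat >> h.py <<'E'
from scipy.spatial.transform import Rotation as R
O=np.array([.5519,-.0742]);a=np.radians(12.5);EX=np.array([np.cos(a),np.sin(a)]);EY=np.array([-np.sin(a),np.cos(a)])
def go(x,y,z,yaw=None):
    """target in the stand frame (mm), tool yaw in stand frame (deg): cm in present tool axes"""
    s=sense();r=R.from_quat(s["tool_rot"]);p=np.array(s["tcp_pos"]);m=r.as_matrix();q=p[:2]-O
    ya=np.degrees(np.arctan2(m[1,0],m[0,0]))-12.5
    print("t",s["clock"],"stand mm",(1e3*np.array([q@EX,q@EY,p[2]])).round(1),"yaw",ya.round(1),"tilt z",m[:,2].round(3),"F",np.round(s["wrist_force"],1),"w",s["grip_width"],"q",np.round(s["q"],2))
    w=np.r_[O+(x*EX+y*EY)*1e-3,z*1e-3]-p
    print("move cm",(r.inv().apply(w)*100).round(2),"" if yaw is None else "roll %.1f"%(ya-yaw))
E
python3 -c "
from h import *
go(0,-160,150,90)"
```

```text
t 2.1833 stand mm [ -27.7 -178.9  156.1] yaw 82.2 tilt z [-0.001  0.    -1.   ] F [-0.8  0.5  0.4] w 0.00042509468709429383 q [ 0.62  0.68 -0.39  1.61  0.31  0.91  0.2 ]
move cm [2.25 2.49 0.61] roll -7.8
```

Request:
arm_command(
  plan=[
    [0,0,0,-7],
    [1.9,2.8,0,-0.8],
    [0,0,3,0],
    [0,0,3,0],
    [0,0,2.8,0],
  ],
)

```text
clock: 2.6
tcp_pos: [0.5878, -0.2302, 0.0674]
tool_rot: [0.628, 0.779, 0.0, -0.0]
wrist_force: [-1.1, -0.3, -0.5]
grip_width: 0.0006
grasp_force: 0.0
```

```bash
python3 - <<'E'
from h import *
go(0,-150,67,90)
im=get_image("wrist");cv2.imwrite("pics/w1.png",im["pixels"])
im=get_image("scene");cv2.imwrite("pics/s1.png",cv2.resize(im["pixels"][120:270,240:400],None,fx=5,fy=5*.8,interpolation=cv2.INTER_CUBIC)[:600,:800])
E
```

```text
t 2.6 stand mm [   1.3 -160.1   67.4] yaw 89.8 tilt z [ 0.  0. -1.] F [-1.1 -0.3 -0.5] w 0.0005776343254138515 q [ 0.56  0.81 -0.38  1.64  0.4   0.77  0.21]
move cm [ 1.01 -0.13  0.04] roll -0.2
```

View pics/s1.png

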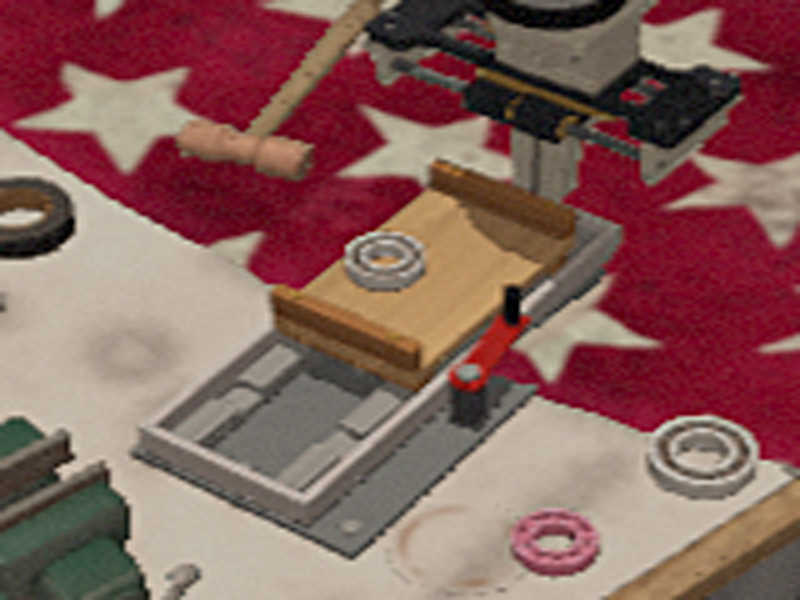

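The fingers stand behind the lip at about (545,170) in this crop, and the bearing lies clear on the board at (385,260). Now I push.

Request:
arm_command(
  plan=[
    [0.5,0,0,0],
    [0.5,0,0,0],
    [0.3,0,0,0],
    [0.2,0,0,0],
    [0.2,0,0,0],
  ],
)

```text
clock: 3.12
tcp_pos: [0.585, -0.2138, 0.0702]
tool_rot: [0.628, 0.778, 0.001, 0.001]
wrist_force: [-0.5, -1.0, 0.5]
grip_width: 0.0006
grasp_force: 0.0
```

Request:
arm_command(
  plan=[
    [0.2,0,0,0],
    [0.2,0,0,0],
    [0.2,0,0,0],
    [0.2,0,0,0],
    [0.2,0,0,0],
  ],
)

```text
clock: 3.53
tcp_pos: [0.5827, -0.2076, 0.0695]
tool_rot: [0.629, 0.778, -0.001, 0.002]
wrist_force: [1.2, -5.4, 2.2]
grip_width: 0.0002
grasp_force: 2.7
```

Request:
arm_command(
  plan=[
    [0.2,0,0,0],
    [0.2,0,0,0],
    [0.2,0,0,0],
    [0.2,0,0,0],
    [0.2,0,0,0],
  ],
)

```text
clock: 3.95
tcp_pos: [0.5806, -0.1981, 0.0695]
tool_rot: [0.629, 0.778, -0.001, 0.002]
wrist_force: [1.2, -6.1, 2.6]
grip_width: 0.0005
grasp_force: 2.9
```

Request:
arm_command(
  plan=[
    [0.2,0,0,0],
    [0.2,0,0,0],
    [0.2,0,0,0],
    [0.2,0,0,0],
    [0.2,0,0,0],
  ],
)

```text
clock: 4.37
tcp_pos: [0.5785, -0.1884, 0.0695]
tool_rot: [0.629, 0.777, -0.001, 0.002]
wrist_force: [2.4, -4.0, 2.8]
grip_width: 0.0002
grasp_force: 2.9
```

Request:
arm_command(
  plan=[
    [0.2,0,0,0],
    [0.2,0,0,0],
    [0.2,0,0,0],
    [0.2,0,0,0],
    [0.2,0,0,0],
  ],
)

```text
clock: 4.78
tcp_pos: [0.5764, -0.1787, 0.0695]
tool_rot: [0.629, 0.778, -0.001, 0.002]
wrist_force: [0.8, -5.8, 2.8]
grip_width: 0.0008
grasp_force: 3.0
```

Request:
arm_command(
  plan=[
    [0.2,0,0,0],
    [0.2,0,0,0],
    [0.2,0,0,0],
    [0.2,0,0,0],
    [0.2,0,0,0],
  ],
)

```text
clock: 5.2
tcp_pos: [0.5742, -0.169, 0.0695]
tool_rot: [0.629, 0.777, -0.001, 0.002]
wrist_force: [0.1, -5.9, 2.3]
grip_width: 0.0003
grasp_force: 3.1
```

Request:
arm_command(
  plan=[
    [0.2,0,0,0],
    [0.2,0,0,0],
    [0.2,0,0,0],
    [0.2,0,0,0],
    [0.1,0,0,0],
  ],
)

```text
clock: 5.62
tcp_pos: [0.5722, -0.16, 0.0694]
tool_rot: [0.629, 0.778, -0.001, 0.002]
wrist_force: [1.0, -6.1, 3.2]
grip_width: 0.0004
grasp_force: 3.1
```

Request:
arm_command(
  plan=[
    [0.1,0,0,0],
    [0.1,0,0,0],
    [0.1,0,0,0],
    [0.1,0,0,0],
    [0.1,0,0,0],
  ],
)

```text
clock: 6.03
tcp_pos: [0.5705, -0.1533, 0.0688]
tool_rot: [0.628, 0.778, -0.001, 0.001]
wrist_force: [0.6, -4.5, 1.5]
grip_width: 0.0005
grasp_force: 2.5
```

Request:
arm_command(
  plan=[
    [0.1,0,0,0],
    [0.1,0,0,0],
    [0.1,0,0,0],
  ],
)

```text
clock: 6.28
tcp_pos: [0.5704, -0.1522, 0.0689]
tool_rot: [0.628, 0.778, -0.002, 0.002]
wrist_force: [0.8, -9.1, -0.1]
grip_width: 0.0007
grasp_force: 4.6
```

```bash
python3 - <<'E'
from h import *
go(0,-82,67,90)
im=get_image("scene");cv2.imwrite("pics/s2.png",cv2.resize(im["pixels"][120:270,240:400],None,fx=5,fy=4,interpolation=cv2.INTER_CUBIC))
E
```

```text
t 6.2833 stand mm [  1.2 -80.2  68.9] yaw 89.6 tilt z [ 0.001 -0.005 -1.   ] F [ 0.8 -9.1 -0.1] w 0.0006693197920381622 q [ 0.44  0.76 -0.36  1.76  0.4   0.69  0.07]
move cm [-0.18 -0.12  0.19] roll -0.4
```

View pics/s2.png

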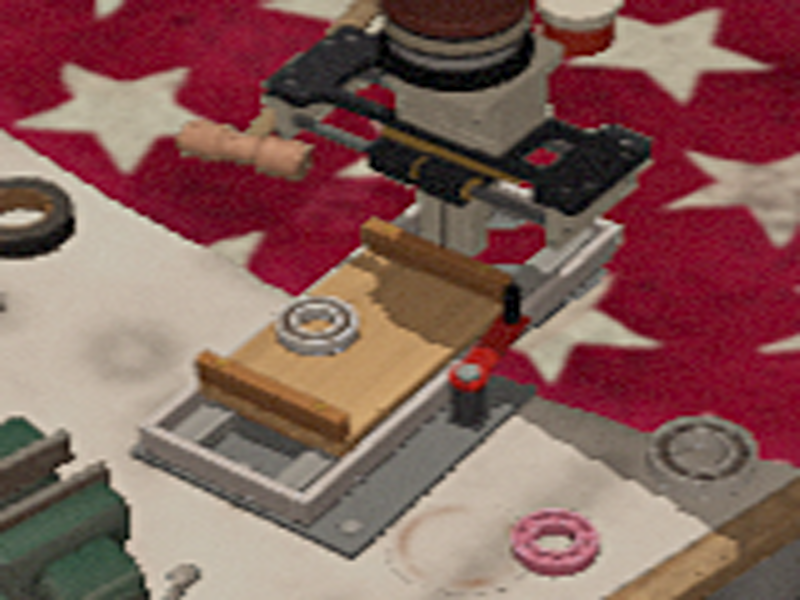

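The board now stands at the stop: its near lip runs (200,355)-(348,410), the bearing is on it at (317,325), and the catch is still open. The force rose to 9 N and motion stopped. I check that it dropped by projecting the lip corners at both heights.

Request:
arm_command(
  plan=[
    [-0.6,0,0,0],
    [-0.6,0,0,0],
    [0,0,0,0],
  ],
)

```text
clock: 6.58
tcp_pos: [0.5725, -0.1601, 0.0683]
tool_rot: [0.628, 0.778, 0.0, -0.001]
wrist_force: [0.0, -0.6, 0.2]
grip_width: 0.0003
grasp_force: 0.0
```

```bash
python3 - <<'E'
from h import *
go(0,-82,67,90)
im=get_image("scene");cv2.imwrite("pics/s3.png",im["pixels"])
for x in(45,-45):
  for y in (75,-75):
    for z in(63,71):
        u,v=proj(im,np.r_[O+(x*EX+y*EY)*1e-3,z*1e-3]);print(x,y,z,"crop",round((u-240+.4)*5),round((v-120+.4)*4))
t=get_image("top")
m=cv2.inRange(cv2.cvtColor(t["pixels"],cv2.COLOR_BGR2HSV),(8,90,90),(22,255,255))[170:260,270:390]
n,l,st,c=cv2.connectedComponentsWithStats(m);k=1+np.argmax(st[1:,4]);ys,xs=np.where(l==k)
print("top board centroid",c[k]+[270,170]);r=cv2.minAreaRect(np.c_[xs+270,ys+170].astype(np.float32));print(r)
for z in(40,63): print([np.round(proj(t,np.r_[O+(x*EX+y*EY)*1e-3,z*1e-3]),1).tolist() for x,y in((45,75),(-45,75),(-45,-75),(45,-75))])
print(cv2.boxPoints(r))
E
```

```text
t 6.5833 stand mm [  1.5 -88.3  68.3] yaw 89.7 tilt z [-0.     0.002 -1.   ] F [ 0.  -0.6  0.2] w 0.00029869534709691715 q [ 0.46  0.77 -0.37  1.75  0.39  0.7   0.09]
move cm [ 0.63 -0.15  0.13] roll -0.3
45 75 63 crop 198 357
45 75 71 crop 197 348
45 -75 63 crop 379 216
45 -75 71 crop 379 207
-45 75 63 crop 344 423
-45 75 71 crop 344 415
-45 -75 63 crop 521 274
-45 -75 71 crop 521 266
top board centroid [317.44666667 211.98      ]
((317.7649841308594, 210.6969757080078), (29.47975730895996, 46.577552795410156), 87.33700561523438)
[[295.2, 198.4], [297.7, 226.6], [346.9, 221.9], [343.6, 193.8]]
[[294.8, 196.1], [297.3, 224.6], [347.2, 219.9], [343.9, 191.5]]
[[293.8165  197.05505]
 [340.34378 194.89099]
 [341.71347 224.3389 ]
 [295.1862  226.50296]]
```

The lip corner at (200,355) matches the dropped height: 357 is expected at z=63 mm and 348 at z=71 mm. The board is home, so next is the catch. I'll raise the tool, turn it, and go behind the peg.

Request:
arm_command(
  plan=[
    [-0.5,0,-2.2,0],
    [0,0,-2.2,0],
    [0,0,0,7],
    [0,0,0,7],
    [0,0,0,7],
  ],
)

```text
clock: 7.1
tcp_pos: [0.5737, -0.1638, 0.1131]
tool_rot: [0.761, 0.649, 0.001, -0.0]
wrist_force: [-0.7, 0.4, -0.7]
grip_width: 0.0005
grasp_force: 0.0
```

Request:
arm_command(
  plan=[
    [0,0,0,7],
    [0,0,0,7],
    [0,0,0,7],
    [0,0,0,7],
    [0,0,0,7],
  ],
)

```text
clock: 7.52
tcp_pos: [0.5735, -0.1635, 0.1124]
tool_rot: [0.921, 0.39, 0.0, -0.001]
wrist_force: [-0.8, 0.3, -0.5]
grip_width: 0.0003
grasp_force: 0.0
```

Request:
arm_command(
  plan=[
    [0,0,0,7],
    [0,0,0,7],
    [0,0,0,7],
    [0,0,0,3],
    [0,0,0,0],
  ],
)

```text
clock: 7.93
tcp_pos: [0.5736, -0.1634, 0.1124]
tool_rot: [0.981, 0.193, -0.0, -0.001]
wrist_force: [0.2, -0.5, -0.5]
grip_width: 0.0006
grasp_force: 0.0
```

```bash
python3 - <<'E'
from h import *
go(-79.5,-52.9,112,9.4)
E
```

```text
t 7.9333 stand mm [  1.9 -91.8 112.4] yaw 9.8 tilt z [-0.001  0.001 -1.   ] F [ 0.2 -0.5 -0.5] w 0.0006408179263960215 q [ 0.24  0.68 -0.    1.72  0.    0.74 -0.94]
move cm [-7.36 -5.21  0.05] roll 0.4
```

Request:
arm_command(
  plan=[
    [-2.4,-1.7,0,0],
    [-2.4,-1.7,0,0],
    [-2.6,-1.8,0,0],
    [0,0,1.2,0],
    [0,0,1.2,0],
  ],
)

```text
clock: 8.35
tcp_pos: [0.4838, -0.1438, 0.0891]
tool_rot: [0.981, 0.194, 0.0, -0.001]
wrist_force: [1.2, -0.2, -0.2]
grip_width: 0.0006
grasp_force: 0.0
```

```bash
python3 - <<'E'
from h import *
go(-70.1,-51.3,89,9.4)
im=get_image("scene");cv2.imwrite("pics/s4.png",cv2.resize(im["pixels"][120:270,240:400],None,fx=5,fy=4,interpolation=cv2.INTER_CUBIC))
E
```

```text
t 8.35 stand mm [-81.5 -53.2  89.1] yaw 9.9 tilt z [-0.     0.001 -1.   ] F [ 1.2 -0.2 -0.2] w 0.0005715289598108982 q [ 0.25  0.61 -0.01  2.    0.01  0.53 -0.94]
move cm [1.16 0.   0.01] roll 0.5
```

View pics/s4.png

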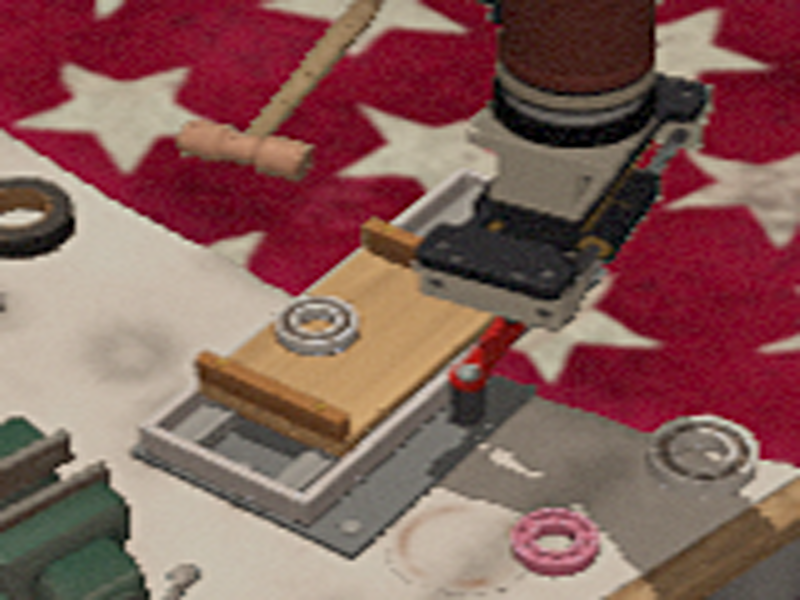

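The board stays down with the bearing on it at (317,325). The gripper is over the peg area, and the catch bar at (495,345) has not moved. I push straight until contact, then along the arc.

Request:
arm_command(
  plan=[
    [0.4,0,0,0],
    [0.4,0,0,0],
    [0.4,0,0,0],
    [0.5,0.1,0,-6],
    [0.5,0.1,0,-6],
  ],
)

```text
clock: 8.82
tcp_pos: [0.5071, -0.1378, 0.0891]
tool_rot: [0.955, 0.297, -0.0, 0.0]
wrist_force: [-1.1, 0.7, -0.1]
grip_width: 0.0005
grasp_force: 0.4
```

Request:
arm_command(
  plan=[
    [0.5,0.1,0,-6],
    [0.5,0.1,0,-6],
    [0.5,0.1,0,-6],
    [0.6,0.1,0,-6],
    [0.6,0.1,0,-6],
  ],
)

```text
clock: 9.23
tcp_pos: [0.5294, -0.1225, 0.0892]
tool_rot: [0.846, 0.534, 0.0, 0.001]
wrist_force: [0.8, -1.6, -0.8]
grip_width: 0.0004
grasp_force: 0.4
```

```bash
python3 - <<'E'
from h import *
th=np.radians(51.4);t=np.array([np.cos(th),np.sin(th)]);r=np.array([t[1],-t[0]]);p=np.array([-66,0])+50*r-12.5*t
go(p[0],p[1],89,51.4)
im=get_image("scene");cv2.imwrite("pics/s5.png",cv2.resize(im["pixels"][120:270,240:400],None,fx=5,fy=4,interpolation=cv2.INTER_CUBIC))
E
```

```text
t 9.2333 stand mm [-32.4 -42.3  89.2] yaw 52.0 tilt z [ 0.001 -0.001 -1.   ] F [ 0.8 -1.6 -0.8] w 0.0004200849413032353 q [ 0.32  0.66 -0.21  1.89  0.22  0.61 -0.47]
move cm [-0.04 -0.26  0.02] roll 0.6
```

View pics/s5.png

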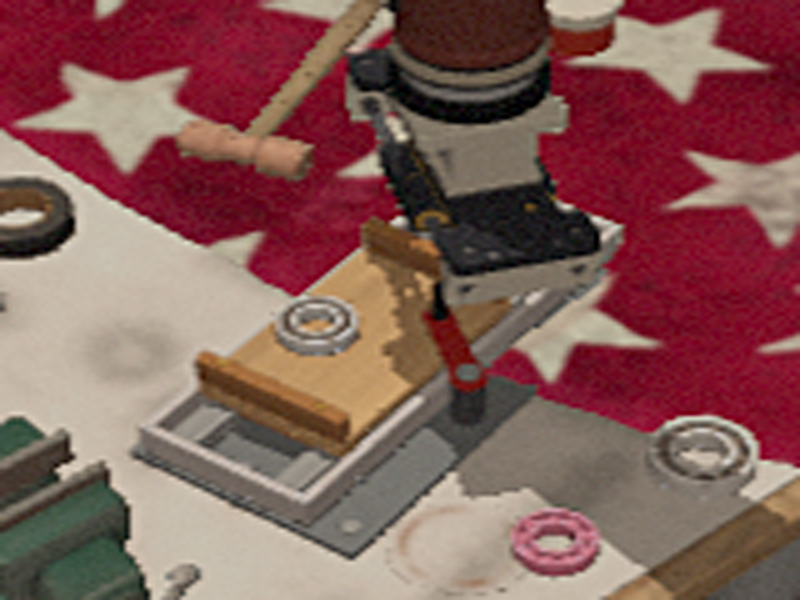

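The catch has swung to about halfway over the board, with the peg at (437,300), the bar clear, and the bearing untouched. I continue.

Request:
arm_command(
  plan=[
    [0.5,0,0,-6],
    [0.5,0,0,-6],
    [0.5,0,0,-6],
    [0.5,0.1,0,-6],
    [0.5,0.1,0,-6],
  ],
)

```text
clock: 9.7
tcp_pos: [0.538, -0.0985, 0.0895]
tool_rot: [0.68, 0.733, 0.001, 0.002]
wrist_force: [1.4, -0.5, -0.2]
grip_width: 0.0007
grasp_force: 0.5
```

Request:
arm_command(
  plan=[
    [0.4,0.1,0,-4],
    [0.2,0,0,-2],
    [0.2,0,0,-1],
    [0,0,0,0],
  ],
)

```text
clock: 10.03
tcp_pos: [0.537, -0.0904, 0.0891]
tool_rot: [0.635, 0.772, 0.0, 0.001]
wrist_force: [1.0, -1.6, -0.1]
grip_width: 0.0004
grasp_force: 0.4
```

```bash
python3 - <<'E'
from h import *
go(-16,-12.5,89,90)
im=get_image("scene");cv2.imwrite("pics/s6.png",cv2.resize(im["pixels"][120:270,240:400],None,fx=5,fy=4,interpolation=cv2.INTER_CUBIC))
E
```

```text
t 10.0333 stand mm [-18.1 -12.6  89.1] yaw 88.6 tilt z [ 0.002 -0.001 -1.   ] F [ 1.  -1.6 -0.1] w 0.00040467942488073863 q [ 0.37  0.68 -0.38  1.88  0.4   0.65 -0.06]
move cm [0.02 0.21 0.01] roll -1.4
```

View pics/s6.png

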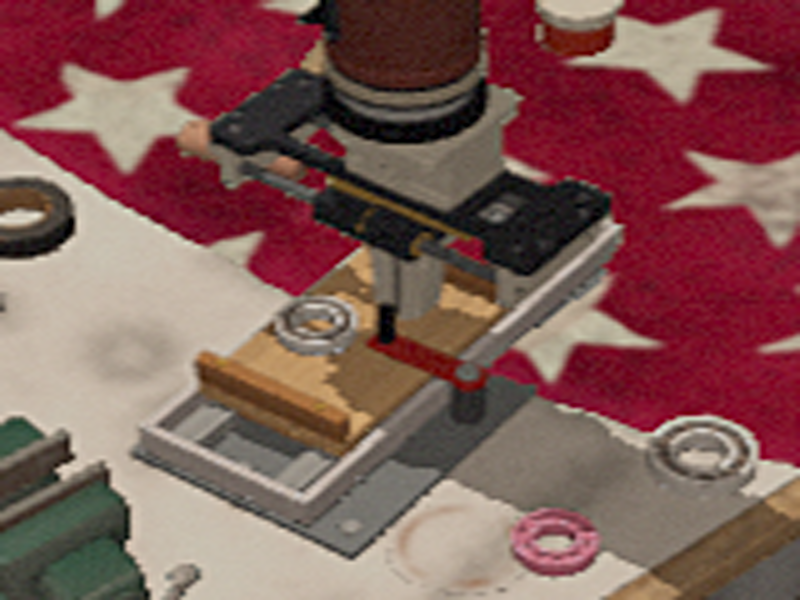

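The catch is almost square: the peg is at (387,325), the pivot at (468,375), and the bearing is clear beside it. I ease it to the end stop, then back off and lift.

Request:
arm_command(
  plan=[
    [0.1,0,0,0],
    [0.1,0,0,0],
    [0.1,0,0,0],
    [0.1,0,0,0],
  ],
)

```text
clock: 10.42
tcp_pos: [0.5364, -0.0899, 0.089]
tool_rot: [0.636, 0.772, -0.001, 0.002]
wrist_force: [3.0, -7.5, 0.3]
grip_width: 0.0007
grasp_force: 4.1
```

The force rose to about 8 N with no motion, so the end stop is reached. I retreat.

Request:
arm_command(
  plan=[
    [-0.5,0,0,0],
    [-0.7,0,0,0],
    [0,0,-3,0],
    [0,0,-3,0],
    [0,0,-3,0],
  ],
)

```text
clock: 10.83
tcp_pos: [0.5364, -0.0973, 0.1788]
tool_rot: [0.635, 0.773, -0.0, -0.002]
wrist_force: [0.6, -0.4, 0.2]
grip_width: 0.0006
grasp_force: 0.0
```

Request:
arm_command(
  plan=[
    [0,0,-2,0],
    [0,0,0,0],
    [0,0,0,0],
    [0,0,0,0],
  ],
)

```text
clock: 11.17
tcp_pos: [0.5365, -0.0978, 0.1975]
tool_rot: [0.635, 0.773, -0.001, -0.001]
wrist_force: [0.7, -0.0, -0.0]
grip_width: 0.0005
grasp_force: 0.0
```

```bash
python3 - <<'E'
from h import *
im=get_image("scene");t=get_image("top")
p=cv2.imread("pics/s6.png")
for i in (im,):
    g=i["pixels"];h=cv2.cvtColor(g,cv2.COLOR_BGR2HSV)
    m=((cv2.inRange(h,(0,170,60),(6,255,255))|cv2.inRange(h,(176,200,60),(180,255,255)))[185:220,305:345])
    ys,xs=np.where(m>0);q=np.array([ray(i,x+305,y+185,.048)[:2]-O for x,y in zip(xs,ys)])*1e3
    q=np.c_[q@EX,q@EY];q=q[(q[:,0]>-75)&(q[:,0]<0)&(abs(q[:,1])<40)];v=cv2.fitLine(q.astype(np.float32),cv2.DIST_L2,0,.01,.01).ravel();print(len(q),q.min(0),q.max(0),"angle from stand x",np.degrees(np.arctan2(v[1],v[0])))
cv2.imwrite("pics/s7.png",cv2.resize(im["pixels"][120:270,240:400],None,fx=5,fy=4,interpolation=cv2.INTER_CUBIC))
go(0,0,100)
E
```

```text
105 [-74.70511002  -8.42003905] [-9.18779685 10.58521008] angle from stand x -1.9845006
t 11.2667 stand mm [-20.1 -19.7 197.1] yaw 88.7 tilt z [-0.004  0.001 -1.   ] F [-0.7 -0.1 -0.3] w 0.00035515047805991147 q [ 0.45  0.54 -0.47  1.77  0.3   0.9   0.04]
move cm [2.  2.  9.7]
```

View pics/s7.png

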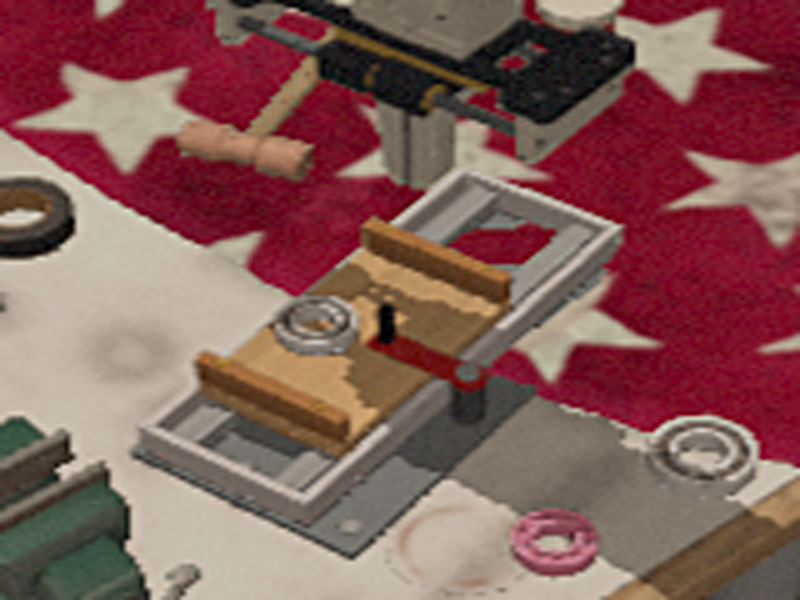

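The catch lies square across the board, within 2°. The board is home with the bearing on it, and the gripper is clear. I hand the job in.

```bash
python3 -c "
from bench import close_job
print(close_job())"
```

```text
the job is handed in; nothing more can be done
None
```

I handed the job in: the last picture shows the board home in its notches with the bearing on it, the red catch within about 2° of square and the gripper clear, but no verdict was returned.

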